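# Slide the tube-rack carriage to its green mark

## Robot

A 6-joint arm with a two-finger parallel gripper is mounted at the origin on the work surface. World frame = base frame: x ahead of the robot, y to its left, z up, the work surface at z = 0. Lengths are in m, angles in rad, forces in N, time in s.
With the tool pointing down it reaches from about 0.35 to 0.975 m from the base axis. Payload 4.9 kg.
Tool frame: the origin (TCP) lies on the mounting face of the last link; the fingertips stand 173 mm ahead of it and the grasp point (between the pads) lies 155 mm ahead of it; z points along the fingers, y is the direction in which the jaws open and shut (so a half turn about z gives the same grasp; the last joint's range is limited). The gripper opens to 85 mm and grips with 20 to 120 N. Pads are 22 mm wide; open, the fingers measure 114 mm over their backs; the gripper's body (76 mm by 85 mm) begins 54 mm behind the grasp point. The pads swing forward as they close: fully open they stand 13 mm farther back than shut.
Start: joints at [1.083, 0.053, 1.613, -0, 1.476, -0.119], TCP at [0.225, 0.583, 0.405] pointing down, gripper open.
Joint ranges: [-3.01, 3.01], [-1.01, 2.22], [0.06, 2.58], [-1.02, 4.17], [0.09, 2.62], [-3.14, 3.14]. Speed limits (rad/s): [2.57, 2.57, 3.14, 3.14, 3.14, 3.14].

## Interface

Orientations are given as a unit quaternion [w, x, y, z].
In Python, from plant import manip gives the robot as it stands.
- The arm moves only by the tool play_rows, never from a script. Its argument "increments" is a list of rows, each an object with "offset": the shift along the tool's x, y, z in mm, a list of three; "twist": the turn about the tool's z in rad; "grip": the opening, from 0 (shut) to 1 (fully open). In form: [{"offset": [dx, dy, dz], "twist": twist, "grip": grip}, ...]. A call has 1 to 5 rows; each row is the pose to reach, as a shift and turn from the pose commanded when the call began, along the tool's axes at that moment; what a row does not reach only later rows make up. A row lasts 1/12 s, in which the tool goes at most 41.7 mm and 7.16 degrees, less where a joint would pass 70% of its speed; a pose out of reach is approached as far as the arm can. A call with a gripper value outside its range is refused whole. The fingers move at their own pace and stop on an object; the grip force is fixed at half the most. Time passes only in rows, so rows that repeat a pose let the fingers close. It gives the time, the measured TCP pose, the force and the opening at its end, in the units of the state.
- manip.state(): the state, without advancing time (a new reading comes with each control period).
- manip.grab_frame(name): name is "side" or "top" or "wrist"; returns the picture (480x640x3 uint8, blue, green, red); there is no depth.
- manip.get_calibration(name): a dict with "fx", "fy", "cx", "cy" (pixels), "T" (4x4, takes a point from camera to world coordinates). Camera axes: x right, y down, z forward; pixel columns grow to the right and rows downward; lengths in m; the calibration is good to about 2 mm. A picture is of the moment at which its call begins: read the wrist's pose just before it. get_calibration takes no time and is no camera call; for the wrist camera it gives the pose at the moment of the call.
- manip.job_done(): hands the job in, once; it reports no verdict.
Trained networks look in the newest picture that a camera, given by its name, has taken for a name from the list of things; names that differ only in an ending like _2 or _b are one class to them, and where a whole thing is asked for, a point or a joint stands for the part that bears it (a point fixed in the world has none). Each returns a list of dicts, best first, with "p" (0 to 1); they miss things now and then, are a little off and sometimes report something else, mostly with a low value. They report only what shows in the picture. A call takes as long as a camera call.
- manip.boxes_of(query, camera): "xyz" ([x, y, z] in m, in the coordinates of the camera as it stood for that picture, good to about 4 mm: the middle of the surface that is visible of it).
- manip.tip_of(query, camera): "xyz" ([x, y, z] in m, in the coordinates of the camera as it stood for that picture, good to about 4 mm: a listed point, or the origin of a listed thing).
The state is a dict: "time": time; "joint_pos": joint angles; "joint_vel": joint speeds; "joint_efforts": joint torques, N m; "tool_pos": TCP position; "tool_rot": TCP orientation; "contact_force": force on the tool from outside, world axes, zero at the start; "ft_torque": the same for the moment, N m; "gripper_width": opening from 0.0 (shut) to 1.0 (fully open).
Only numpy, scipy, OpenCV 4.12 (cv2) and the standard library are available. Lean on these libraries where they do the work, as an engineer would, in place of code of your own. Each camera call takes 0.05 s, during which the arm holds its last target. There are 200 camera calls.

## Task

Slide the carriage that carries the white tube rack (orange grip post) along its rail until its red pointer lines up with the green mark, not the yellow one, and let go of it there. Leave the other carriage, with the black sensor box and grey grip post, where it is.

Things in the scene. Friction and masses are not known exactly. Their poses are not given: they have to be found in the camera images.
- rack_grip (a point): On the axis of the upright orange grip post (20 x 20 mm, orange part 40 mm high) of the carriage to move: 92 mm above the bench, 16 mm below the post's top. y axis along the rail, x across, z up. The white rack (66 x 66 mm, tube tops 73 mm above the bench) starts 47 mm from it towards +y. The carriage slides only along y, with about 2.5 N friction, no spring, and stays where it is left.
- rack_pointer (a point): Centre line of the small red pointer, 6 mm wide along the rail, sticking out level from the +x side of the same carriage, 35 mm above the bench. In the carriage's axes it lies 50 mm towards +x and 50 mm towards +y from the grip post's axis, and moves with it. The carriage plate is 78 mm (x) by 130 mm (y), top 38 mm above the bench, on a base 105 x 420 mm.
- green_mark (a point): Middle of the top of the green tab (18 mm across the rail, 14 mm along it, 22 mm above the bench) fixed on the +x edge of the same slide's base. The carriage is in place with its pointer straight above this point. y axis along the rail. A like yellow tab, the wrong one, is on the carriage's other side; green may be on either side, 50 to 150 mm of travel away.
- sensor_grip (a point): On the axis of the grey grip post (same sizes, 92 mm above the bench) of the other carriage, which carries a black box with a round lens, on a second like slide, roughly parallel to the first, about 200 mm nearer to the robot or farther from it. To be left alone.

How it is judged:
At the end, for the whole second after the job is handed in: The red pointer of the tube-rack carriage is within 12 mm of the middle of the green mark along the rail, and the sensor carriage is within 12 mm of where it started (horizontal distance between rack_pointer and green_mark below 0.012 m and distance of sensor_grip from where it was at the start of the episode below 0.012 m); the robot touches nothing.
It fails at once if the sensor carriage is moved more than 12 mm (distance of sensor_grip from where it was at the start of the episode above 0.012 m).
It also fails if it takes over 26 s, if anything falls off the work surface, if the arm or the gripper's body presses on something with over 40 N, if the wrist force passes 120 N, or if a joint passes its speed limit or range.

## Working session

There is one attempt and no reset: what is moved stays moved. The work goes in short steps, Python scripts to look and compute and a tool call to move; the robot and the scene stay as the last step left them, time stands still between calls to the robot, and variables do not carry over. Pictures are saved under pics/ and viewed, about 8 in all and at most 12, crops included, and the job is handed in when it is done.

Besides the shell and the picture viewer there is one more tool, called after "Request:" as name(argument=value, ...), one argument or row to a line, values as JSON. play_rows: Moves the arm, as the interface text tells. Its arguments: {"type":"object","properties":{"increments":{"type":"array"}},"required":["increments"]}

```bash
mkdir -p pics; cat > h.py <<'E'
import numpy as np, cv2
from plant import manip
def find(q,cam,fn='tip_of',n=3):
    T=np.array(manip.get_calibration(cam)['T'])
    for d in getattr(manip,fn)(q,cam)[:n]:
        print(cam,q,fn,round(d['p'],2),np.round(T[:3,:3]@np.array(d['xyz'])+T[:3,3],4))
E
python3 - <<'E'
from h import *
a=manip.grab_frame('top'); b=manip.grab_frame('side')
cv2.imwrite('pics/a.png',a);cv2.imwrite('pics/b.png',b)
for c in ('top','side'):
    for q in ('rack_grip','rack_pointer','green_mark','sensor_grip'): find(q,c)
s=manip.state();print(s)
E
```

```text
top rack_pointer tip_of 0.63 [ 0.5251 -0.0418  0.0327]
top rack_pointer tip_of 0.52 [ 0.5243 -0.1273  0.0181]
top green_mark tip_of 0.52 [ 0.5234 -0.1266  0.0214]
top sensor_grip tip_of 0.9 [ 0.6675 -0.1544  0.0886]
top sensor_grip tip_of 0.72 [ 0.5224 -0.0447  0.0366]
side rack_grip tip_of 0.69 [ 0.4776 -0.0936  0.0925]
side rack_pointer tip_of 0.69 [ 0.5278 -0.0448  0.034 ]
side sensor_grip tip_of 0.92 [ 0.6723 -0.1565  0.0915]
{'time': 0.5, 'joint_pos': array([ 1.08300345e+00,  5.27140110e-02,  1.61295004e+00,  7.30573465e-06,
        1.47596194e+00, -1.19012911e-01]), 'joint_vel': array([-0.00177124, -0.00154907,  0.00086443, -0.00070031,  0.00059359,
        0.00147037]), 'joint_efforts': array([-3.94489552e-04, -3.93215883e+01, -3.70026648e+01, -7.87826866e-05,
        1.37569928e-03,  1.52520659e-05]), 'tool_pos': array([0.22529366, 0.58295609, 0.40466495]), 'tool_rot': array([-8.44916988e-06,  1.83347233e-01,  9.83048214e-01, -1.48168091e-05]), 'contact_force': array([-0.06372289, -0.0061826 ,  0.02347714]), 'ft_torque': array([0.02535803, 0.01260278, 0.02750319]), 'gripper_width': 0.9968835707656616}
```

View pics/a.png

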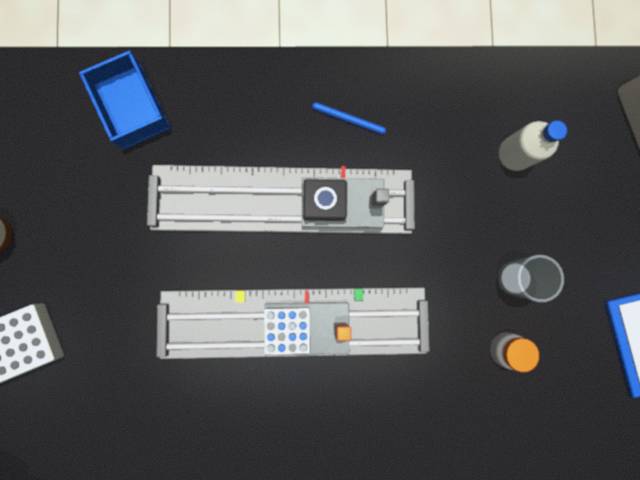

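View pics/b.png

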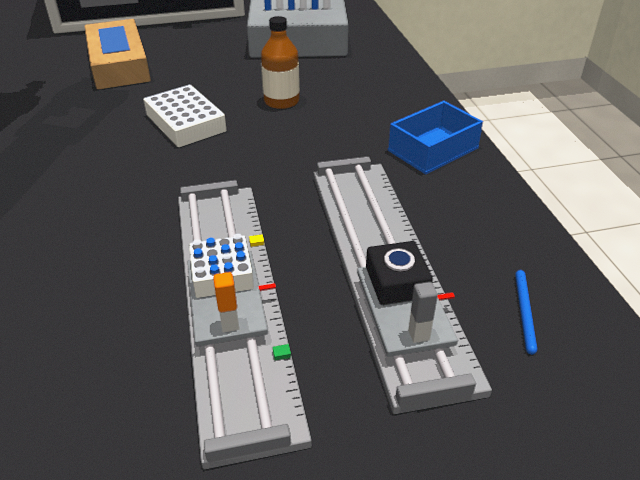

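The top view shows the red pointer at (307,297), green at (359,295) towards −y, and yellow at (240,297). The side view agrees, and shows the orange post at (225,295). The travel to green is about −84 mm in y. I'll go above the post first.

Request:
play_rows(
  increments=[
    {"offset": [-479,-541,0],"twist": 0,"grip": 1},
    {"offset": [-479,-541,0],"twist": 0,"grip": 1},
    {"offset": [-479,-541,0],"twist": 0,"grip": 1},
    {"offset": [-479,-541,0],"twist": 0,"grip": 1},
    {"offset": [-479,-541,0],"twist": 0,"grip": 1},
  ],
)

```text
time: 0.92
tool_pos: [0.298, 0.386, 0.4047]
tool_rot: [0.0, 0.183, 0.983, 0.0]
contact_force: [0.6, 0.1, -0.2]
gripper_width: 1.0
```

Request:
play_rows(
  increments=[
    {"offset": [-340,-384,0],"twist": 0.12,"grip": 1},
    {"offset": [-340,-384,0],"twist": 0.24,"grip": 1},
    {"offset": [-340,-384,0],"twist": 0.36,"grip": 1},
    {"offset": [-340,-384,0],"twist": 0.48,"grip": 1},
    {"offset": [-340,-384,0],"twist": 0.6,"grip": 1},
  ],
)

```text
time: 1.33
tool_pos: [0.3704, 0.1905, 0.4051]
tool_rot: [0.001, 0.468, 0.884, 0.001]
contact_force: [2.5, -0.1, -0.2]
gripper_width: 1.001
```

```bash
cat >> h.py <<'E'
from scipy.spatial.transform import Rotation as Ro
def go(p,yaw=0):  # grasp point target, tool y at yaw
    s=manip.state(); q=s['tool_rot']; R=Ro.from_quat([q[1],q[2],q[3],q[0]]).as_matrix()
    d=R.T@(np.array(p)+[0,0,.155]-s['tool_pos'])*1000
    a=np.arctan2(R[1,1],R[0,1]); print('offset',np.round(d,1),'twist',round(a-yaw,3),'q6',s['joint_pos'][5],s['tool_pos'],s['time'])
E
python3 -c "
from h import *
go([.477,-.094,.25])"
```

```text
offset [-2.953e+02 -7.170e+01  1.000e-01] twist 0.597 q6 -0.30064427687170975 [0.37044088 0.19054211 0.40509811] 1.3333
```

Request:
play_rows(
  increments=[
    {"offset": [-295,-72,0],"twist": 0.12,"grip": 1},
    {"offset": [-295,-72,0],"twist": 0.24,"grip": 1},
    {"offset": [-295,-72,0],"twist": 0.36,"grip": 1},
    {"offset": [-295,-72,0],"twist": 0.48,"grip": 1},
    {"offset": [-295,-72,0],"twist": 0.6,"grip": 1},
  ],
)

```text
time: 1.75
tool_pos: [0.4444, -0.0045, 0.4052]
tool_rot: [0.001, 0.709, 0.706, 0.001]
contact_force: [1.4, 1.0, 0.3]
gripper_width: 0.998
```

```bash
python3 -c "
from h import *
go([.477,-.094,.25])"
```

```text
offset [-89.3  32.9   0.3] twist -0.004 q6 -0.17361568477827002 [ 0.44444827 -0.00454156  0.40521533] 1.75
```

Request:
play_rows(
  increments=[
    {"offset": [-89,33,0],"twist": 0,"grip": 1},
    {"offset": [-89,33,0],"twist": 0,"grip": 1},
    {"offset": [-89,33,0],"twist": 0,"grip": 1},
    {"offset": [-89,33,0],"twist": 0,"grip": 1},
    {"offset": [-89,33,0],"twist": 0,"grip": 1},
  ],
)

```text
time: 2.17
tool_pos: [0.4775, -0.0914, 0.4046]
tool_rot: [-0.001, 0.707, 0.707, 0.0]
contact_force: [0.2, -0.1, -0.0]
gripper_width: 1.0
```

```bash
python3 - <<'E'
from h import *
cv2.imwrite('pics/c.png',manip.grab_frame('wrist'))
for q in ('rack_grip','rack_pointer','green_mark'): find(q,'wrist')
go([.477,-.094,.097])
E
```

```text
wrist rack_grip tip_of 0.81 [ 0.4771 -0.0863  0.0949]
wrist green_mark tip_of 0.48 [ 0.5276 -0.1257  0.0228]
offset [ -4.2  -0.3 152.8] twist 0.004 q6 -0.34377381466004897 [ 0.47725413 -0.08982753  0.40477085] 2.3667
```

View pics/c.png

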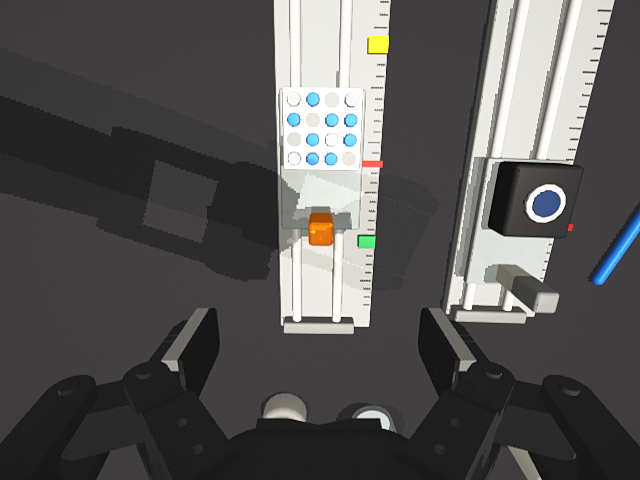

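The wrist view shows the post at about (321,230), the red pointer at (372,164), green at (367,242) and yellow at (378,45). I'll back-project the colour blobs.

```bash
cat >> h.py <<'E'
def back(cam,u,v,z):
    c=manip.get_calibration(cam);T=np.array(c['T']);r=T[:3,:3]@[(u-c['cx'])/c['fx'],(v-c['cy'])/c['fy'],1]
    return T[:3,3]+r*(z-T[2,3])/r[2]
HSV={'red':((0,140,90),(5,255,255),.035),'green':((50,120,60),(75,255,255),.022),'yellow':((25,120,90),(34,255,255),.022),'orange':((8,140,90),(20,255,255),.108)}
def blobs(cam,img):
    h=cv2.cvtColor(img,cv2.COLOR_BGR2HSV)
    for k,(lo,hi,z) in HSV.items():
        n,_,st,ce=cv2.connectedComponentsWithStats(cv2.inRange(h,lo,hi))
        for i in range(1,n):
            if st[i,4]>15: print(cam,k,st[i],np.round(ce[i],1),np.round(back(cam,*ce[i],z),4))
E
python3 - <<'E'
from h import *
for c,f in (('top','a'),('wrist','c'),('side','b')): blobs(c,cv2.imread(f'pics/{f}.png'))
E
```

```text
top red [341 166   5  12  33] [342.7 170.3] [ 0.7229 -0.1052  0.035 ]
top red [306 292   2  11  22] [306.5 297. ] [ 0.5252 -0.0432  0.035 ]
top green [355 290   8  10  69] [358.3 294.2] [ 0.5268 -0.1255  0.022 ]
top yellow [236 290   8  12  92] [239.6 295.5] [0.5298 0.0609 0.022 ]
top orange [337 326  14  15 158] [343.4 333.1] [ 0.4775 -0.0914  0.108 ]
top orange [504 338  36  35 970] [521.5 354.5] [ 0.4401 -0.3416  0.108 ]
wrist red [362 160  21   8 130] [372.3 163.5] [ 0.5287 -0.0409  0.035 ]
wrist red [567 224   6   7  32] [569.8 227. ] [ 0.7324 -0.1035  0.035 ]
wrist green [358 235  18  14 228] [366.3 240.9] [ 0.5285 -0.1229  0.022 ]
wrist yellow [368  35  21  18 346] [378.  44.] [0.5306 0.0634 0.022 ]
wrist orange [309 213  25  32 741] [320.6 228.7] [ 0.4789 -0.0854  0.108 ]
side red [259 283  17   8  81] [266.8 286.4] [ 0.5276 -0.0402  0.035 ]
side red [437 293  18   7  92] [445.7 295.8] [ 0.7224 -0.1031  0.035 ]
side green [273 344  18  16 226] [281.4 351.7] [ 0.5275 -0.1275  0.022 ]
side yellow [249 234  15  12 126] [256.2 239.2] [0.5303 0.0605 0.022 ]
side orange [124  25   7  24  34] [127.3  34.6] [0.3877 0.5554 0.108 ]
side orange [ 262   31   36   40 1089] [279.3  52.5] [0.6321 0.4186 0.108 ]
side orange [273  99  16   9  53] [279.9 103.5] [0.6011 0.2489 0.108 ]
side orange [213 272  24  40 728] [224.8 291.5] [ 0.4779 -0.1099  0.108 ]
```

Request:
play_rows(
  increments=[
    {"offset": [-3,0,40],"twist": 0.015,"grip": 1},
    {"offset": [-3,0,80],"twist": 0.015,"grip": 1},
    {"offset": [-3,0,115],"twist": 0.015,"grip": 1},
    {"offset": [-3,0,140],"twist": 0.015,"grip": 1},
    {"offset": [-3,0,152],"twist": 0.015,"grip": 1},
  ],
)

```text
time: 2.78
tool_pos: [0.4757, -0.0925, 0.2485]
tool_rot: [-0.003, 0.711, 0.703, -0.001]
contact_force: [-1.0, 0.2, -0.0]
gripper_width: 1.001
```

Request:
play_rows(
  increments=[
    {"offset": [0,0,0],"twist": 0,"grip": 0.1},
    {"offset": [0,0,0],"twist": 0,"grip": 0.1},
    {"offset": [0,0,0],"twist": 0,"grip": 0.1},
    {"offset": [0,0,0],"twist": 0,"grip": 0.1},
    {"offset": [0,0,0],"twist": 0,"grip": 0.1},
  ],
)

```text
time: 3.2
tool_pos: [0.4784, -0.0945, 0.2549]
tool_rot: [0.002, 0.712, 0.703, 0.001]
contact_force: [-0.2, -0.3, -0.2]
gripper_width: 0.298
```

Request:
play_rows(
  increments=[
    {"offset": [0,0,0],"twist": 0,"grip": 0.1},
    {"offset": [0,0,0],"twist": 0,"grip": 0.1},
    {"offset": [0,0,0],"twist": 0,"grip": 0.1},
    {"offset": [0,0,0],"twist": 0,"grip": 0.1},
    {"offset": [0,0,0],"twist": 0,"grip": 0.1},
  ],
)

```text
time: 3.62
tool_pos: [0.4785, -0.0946, 0.2548]
tool_rot: [0.002, 0.712, 0.702, 0.001]
contact_force: [0.6, 0.7, 6.3]
gripper_width: 0.225
```

```bash
python3 - <<'E'
from h import *
go([.476,-.176,.098])
im=manip.grab_frame('side');cv2.imwrite('pics/d.png',im);blobs('side',im)
print(manip.state()['contact_force'])
E
```

```text
offset [-81.4  -1.4   1.9] twist -0.013 q6 -0.3350030461621869 [ 0.47847693 -0.09463522  0.25479751] 3.6167
side red [ 140    0  103   57 1856] [203.7  14.5] [0.5359 0.8088 0.035 ]
side red [233  79  10  18  61] [237.6  87.3] [0.5615 0.4563 0.035 ]
side red [229 116  16  23  63] [238.  127.8] [0.5435 0.3198 0.035 ]
side red [259 283  17   8  79] [267.  286.4] [ 0.5278 -0.0402  0.035 ]
side red [437 292  18   8  93] [445.8 295.7] [ 0.7226 -0.1029  0.035 ]
side green [273 344  18  16 227] [281.5 351.8] [ 0.5275 -0.1276  0.022 ]
side yellow [249 235   9   8  48] [252.3 238.1] [0.5257 0.0637 0.022 ]
side orange [ 261   31   37   40 1100] [279.2  52.5] [0.6319 0.4184 0.108 ]
side orange [271  99  19   9  95] [280.1 103.3] [0.6013 0.2493 0.108 ]
side orange [213 272  24  40 721] [224.8 291.7] [ 0.4779 -0.1102  0.108 ]
[-0.06211354  0.14490305  7.4900914 ]
```

View pics/d.png

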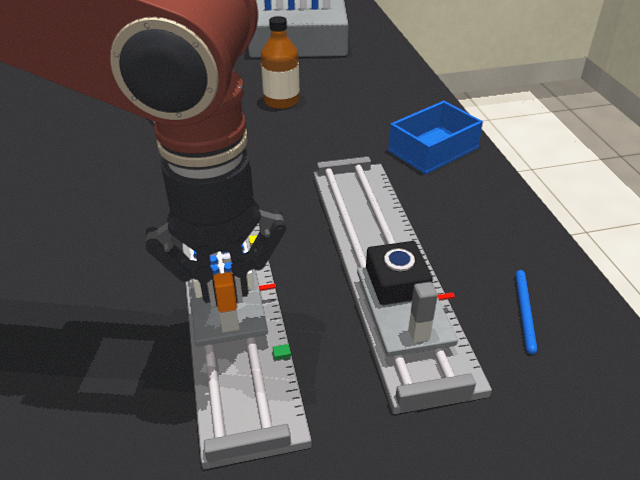

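The fingers hold the orange post (opening 0.225, about 19 mm). The red pointer is at (267,286) and green at (281,352). Now I'll slide it 84 mm along −tool x.

Request:
play_rows(
  increments=[
    {"offset": [-10,0,0],"twist": 0,"grip": 0.1},
    {"offset": [-25,0,0],"twist": 0,"grip": 0.1},
    {"offset": [-40,0,0],"twist": 0,"grip": 0.1},
    {"offset": [-55,0,0],"twist": 0,"grip": 0.1},
    {"offset": [-68,0,0],"twist": 0,"grip": 0.1},
  ],
)

```text
time: 4.08
tool_pos: [0.4776, -0.1631, 0.2548]
tool_rot: [0.001, 0.712, 0.702, 0.001]
contact_force: [0.7, 2.5, 6.7]
gripper_width: 0.222
```

Request:
play_rows(
  increments=[
    {"offset": [-9,0,0],"twist": 0,"grip": 0.1},
    {"offset": [-14,0,0],"twist": 0,"grip": 0.1},
    {"offset": [-16,0,0],"twist": 0,"grip": 0.1},
    {"offset": [-16,0,0],"twist": 0,"grip": 0.1},
    {"offset": [-16,0,0],"twist": 0,"grip": 0.1},
  ],
)

```text
time: 4.5
tool_pos: [0.4774, -0.1792, 0.2548]
tool_rot: [0.002, 0.712, 0.702, 0.0]
contact_force: [1.0, -1.0, 4.9]
gripper_width: 0.226
```

```bash
python3 - <<'E'
from h import *
for c in('side','top'):
  im=manip.grab_frame(c);cv2.imwrite(f'pics/e{c}.png',im);blobs(c,im)
print(manip.state()['contact_force'],manip.state()['tool_pos'])
cv2.imwrite('pics/e.png',cv2.resize(cv2.imread('pics/eside.png')[180:420,150:470],(800,600)))
E
```

```text
side red [   3    0  266  123 9354] [178.6  46.9] [0.4718 0.6528 0.035 ]
side red [222   0  58  44 587] [254.7  16.5] [0.6412 0.7699 0.035 ]
side red [272  41   7   9  23] [274.1  45.4] [0.6551 0.6138 0.035 ]
side red [143  62  14   8  20] [149.6  65.6] [0.4138 0.5817 0.035 ]
side red [158  69  12   7  20] [163.4  71.9] [0.4377 0.5491 0.035 ]
side red [253 138   6  10  33] [255.6 142.5] [0.5637 0.27   0.035 ]
side red [241 150  13  13  64] [247.1 154.9] [0.5459 0.2388 0.035 ]
side red [243 175  17  27  76] [253.1 188.8] [0.5415 0.1521 0.035 ]
side red [437 292  18   8  93] [445.7 295.7] [ 0.7225 -0.1029  0.035 ]
side red [270 339  20   8  96] [279.4 342.3] [ 0.5263 -0.1251  0.035 ]
side green [273 345  18  15 214] [281.5 352.1] [ 0.5275 -0.128   0.022 ]
side orange [277  31  21  39 415] [288.3  50.6] [0.6479 0.422  0.108 ]
side orange [271  99  19   9  75] [280.  103.4] [0.6013 0.2491 0.108 ]
side orange [222 335  26  43 865] [234.5 355.8] [ 0.4767 -0.1914  0.108 ]
top red [341 166   4  12  30] [342.7 170.6] [ 0.7224 -0.1051  0.035 ]
top red [360 291   3  11  33] [361. 296.] [ 0.5245 -0.1278  0.035 ]
top red [ 389  311  158  169 7761] [477.3 385.6] [ 0.382  -0.3042  0.035 ]
top red [ 530  356   39  124 1910] [551.1 424. ] [ 0.3196 -0.4173  0.035 ]
top green [355 290   3  10  29] [356.  294.3] [ 0.5267 -0.1219  0.022 ]
top yellow [236 290   8  12  94] [239.6 295.5] [0.5298 0.0609 0.022 ]
top orange [396 326   5   8  23] [397.7 328.9] [ 0.481  -0.1675  0.108 ]
top orange [518 338  18  10  89] [527.4 341.9] [ 0.4573 -0.3511  0.108 ]
[ 0.63334418 -1.61456713  5.0310703 ] [ 0.47735766 -0.17911955  0.25481582]
```

View pics/e.png

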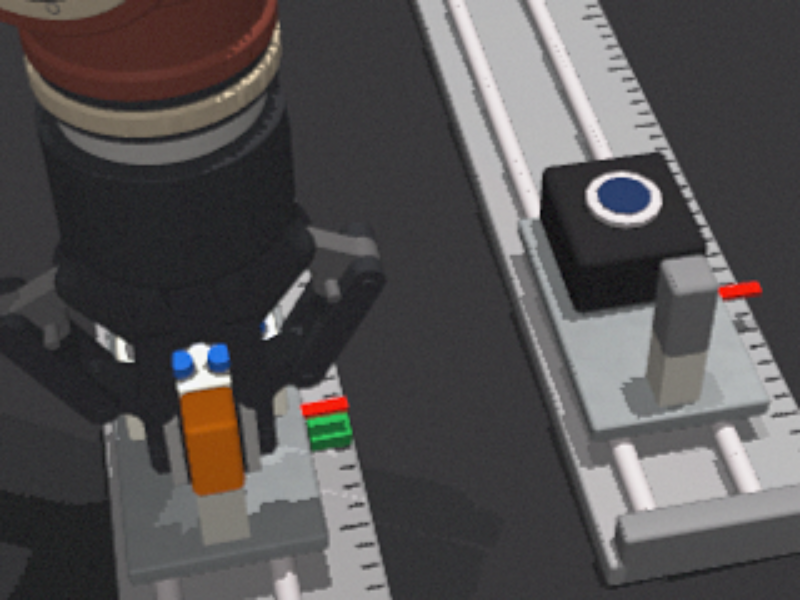

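The pointer is over the green tab: the side view puts it 2.6 mm short and the top view 2.3 mm past, both well inside 12 mm. The sensor pointer has not moved. Releasing and retreating now.

Request:
play_rows(
  increments=[
    {"offset": [0,0,0],"twist": 0,"grip": 1},
    {"offset": [0,0,0],"twist": 0,"grip": 1},
    {"offset": [0,0,0],"twist": 0,"grip": 1},
    {"offset": [0,0,0],"twist": 0,"grip": 1},
    {"offset": [0,0,0],"twist": 0,"grip": 1},
  ],
)

```text
time: 5.02
tool_pos: [0.4763, -0.1782, 0.2523]
tool_rot: [-0.0, 0.712, 0.703, -0.0]
contact_force: [-0.0, 0.3, -0.5]
gripper_width: 0.914
```

Request:
play_rows(
  increments=[
    {"offset": [0,0,0],"twist": 0,"grip": 1},
    {"offset": [0,0,-15],"twist": 0,"grip": 1},
    {"offset": [0,0,-45],"twist": 0,"grip": 1},
    {"offset": [0,0,-80],"twist": 0,"grip": 1},
    {"offset": [0,0,-120],"twist": 0,"grip": 1},
  ],
)

```text
time: 5.43
tool_pos: [0.4758, -0.1779, 0.372]
tool_rot: [-0.002, 0.712, 0.702, -0.001]
contact_force: [0.0, -0.5, -0.1]
gripper_width: 0.996
```

Request:
play_rows(
  increments=[
    {"offset": [0,0,-20],"twist": 0,"grip": 1},
    {"offset": [0,0,-30],"twist": 0,"grip": 1},
    {"offset": [0,0,-30],"twist": 0,"grip": 1},
    {"offset": [0,0,-30],"twist": 0,"grip": 1},
    {"offset": [0,0,-30],"twist": 0,"grip": 1},
  ],
)

```text
time: 5.85
tool_pos: [0.476, -0.1781, 0.3999]
tool_rot: [-0.002, 0.712, 0.702, -0.001]
contact_force: [0.2, -1.3, 0.1]
gripper_width: 1.0
```

```bash
python3 - <<'E'
from h import *
for c in('side','top','wrist'):
  im=manip.grab_frame(c);cv2.imwrite(f'pics/f{c}.png',im);blobs(c,im)
print(manip.state()['contact_force'],manip.state()['tool_pos'])
E
```

```text
side red [437 292  18   8  93] [445.7 295.7] [ 0.7225 -0.1029  0.035 ]
side red [270 339  20   8  95] [279.6 342.2] [ 0.5266 -0.125   0.035 ]
side green [273 345  18  15 216] [281.4 352.1] [ 0.5273 -0.1281  0.022 ]
side yellow [249 234  15  12 125] [256.2 239.1] [0.5303 0.0606 0.022 ]
side orange [ 262   31   36   40 1091] [279.2  52.5] [0.6319 0.4184 0.108 ]
side orange [222 335  26  43 863] [234.5 355.7] [ 0.4767 -0.1913  0.108 ]
top red [341 166   5  12  34] [342.8 170.3] [ 0.7229 -0.1053  0.035 ]
top red [360 291   3  11  33] [361. 296.] [ 0.5245 -0.1278  0.035 ]
top red [  494   323   146   157 12958] [576.7 419.9] [ 0.3243 -0.4584  0.035 ]
top red [489 466   7  14  16] [492.1 473. ] [ 0.2507 -0.3202  0.035 ]
top green [355 290   3  10  27] [356.1 294.1] [ 0.5271 -0.122   0.022 ]
top yellow [236 290   8  12  93] [239.6 295.6] [0.5297 0.0608 0.022 ]
top orange [395 324  16  15 191] [402.7 331.5] [ 0.4772 -0.1744  0.108 ]
wrist red [590 130  11   8  51] [596.4 134.3] [ 0.7317 -0.1057  0.035 ]
wrist red [364 159  21   7 130] [374.1 161.6] [ 0.5281 -0.1273  0.035 ]
wrist green [364 152  19   7 127] [373.1 154.9] [ 0.5288 -0.122   0.022 ]
wrist yellow [280 372  23  13  31] [292.6 376.1] [ 0.4407 -0.3795  0.022 ]
wrist yellow [261 374  13  23  26] [264.3 383.8] [ 0.4058 -0.3903  0.022 ]
wrist orange [365 165  17   1  17] [373. 165.] [ 0.5162 -0.1236  0.108 ]
wrist orange [310 213  25  33 774] [322.  229.2] [ 0.4778 -0.1724  0.108 ]
wrist orange [260 363  46  31 395] [284.3 371.5] [ 0.4423 -0.3052  0.108 ]
wrist orange [278 394  27  15  33] [292.8 404.1] [ 0.4486 -0.3417  0.108 ]
[ 0.00543199 -0.48542452  0.63401188] [ 0.47613938 -0.17813826  0.40028858]
```

View pics/fwrist.png

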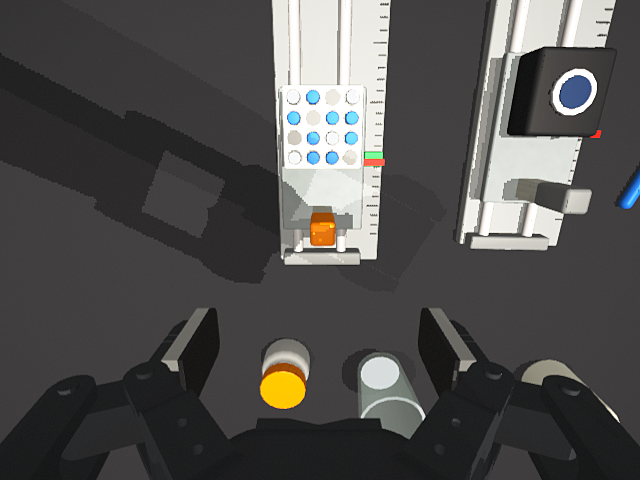

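The wrist view shows the pointer at (374,162) over the green tab at (373,155). The post is free and the sensor carriage is unmoved.

```bash
python3 -c "
from plant import manip
print(manip.job_done())"
```

```text
the job is handed in; nothing more can be done
None
```

I gripped the orange post across the rail and slid the rack carriage 84 mm towards −y, so its red pointer stands over the green mark. I then let go, raised the tool clear by about 150 mm, and handed the job in after about 6 s of the 26 s allowed.

- **Pointer against the green mark:** the last checks disagree slightly but are all inside the 12 mm limit. The side camera puts it about 3 mm short. The top camera puts it about 2 mm past, and the wrist camera about 4 mm past. The top and wrist figures use the green position measured before the slide, because the pointer now covers part of the tab.
- **Sensor carriage:** its red pointer shows no shift in the side and top pictures, within 0.2 mm, so I take it as unmoved.
- **Forces:** with the tool raised clear, the contact force read below 1 N. The highest I saw during the grip and slide was about 7.5 N.

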